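Fit the long platform into the tilted turntable drive

TASK

Take the long platform out of the wooden parking block and fit its spindle into the tilted drive head of the turntable: press lightly and turn it until the flats of the spindle find those of the hidden drive hub and it drops fully home, collar down on the mouth. Then turn platform and drive together until its long sides run straight across the head, parallel to the head's tilt axis, and let go. Do not force it, and leave the round platform, the bottle and the tomato where they stand.

Things in the scene. Friction and masses are not known exactly. Their poses are not given: they have to be found in the camera images.
- long_platform: Loose display platform, 0.2 to 0.45 kg: white oblong plate with cork inlay on a steel spindle with a collar 48 mm in diameter, 6 mm thick. Origin: centre of the collar's underside; z up the spindle to the plate, y along the plate's long sides, x across its width. It starts upright in one of the parking block's two holes, hanging by its collar, 56 mm up.
- plate_centre (a point): Centre of the long platform's plate, 56 mm (x) x 116 mm (y) x 14 mm, 41 mm above the collar's underside; axes as long_platform. Plate from 34 to 48 mm, under it a boss and a 22 mm thick neck down to the collar. Grip here across the 56 mm width; 40 to 60 N is enough.
- spindle_tip (a point): Lower end of the long platform's spindle, 42 mm below the collar's underside; axes as long_platform. The spindle is 26 mm in diameter; its last 20 mm has two flats, 16 mm apart, facing +x and -x. It is the same every half turn.
- round_platform: The other loose platform, not wanted now: same spindle and heights, but a round white top 74 mm in diameter. Origin: centre of the collar's underside. It stands in the other hole of the parking block.
- parking_block: Fixed light wooden block 210 x 84 x 56 mm with two plain round holes 30 mm wide, through from the top, at x = -57 and x = +57 mm of its frame; either platform may be in either hole. Origin: centre of its underside.
- turntable: Fixed turntable: dark round base 172 mm in diameter; two grey cheeks stand 60 mm left and right (y) of its centre, 131 mm high, a clamp knob on one; between them an aluminium drive head 90 mm in diameter, clamped with its mouth tilted 23 to 33 degrees from vertical to the front (-x). Tilt axis: y, 108 mm up. Origin: centre of the underside.
- drive_mouth (a point): Centre of the raised rim (60 mm in diameter) of the bore in the drive head, 55 mm from the tilt axis. z is the bore's axis, pointing out (up and to the front); y is parallel to the head's tilt axis. A cone narrows from 37 mm to a round bore 28.4 mm wide at 9 mm depth. Home: the collar sits on this rim.
- hub_face (a point): Point on the bore's axis 24 mm below the mouth, where the hidden drive hub begins: a slot between two bevelled flats 19.6 mm apart, over 20 mm deep, at an unknown angle, same every half turn. A misaligned spindle stops here, collar 15 to 18 mm above the mouth; within about 5 degrees of the hub it drops home, the long sides then at least 17 degrees off the tilt axis.
- tilt_head: The drive head; origin on the tilt axis, axes as drive_mouth. Its hub, held by gearing with 0.18 N m of drag, turns with the engaged platform either way, over half a turn each way, and stays where it is left. Pressing an unengaged spindle with more than about 15 N may drag the hub round with it; 3 to 8 N is right, over 120 N of contact in all is forcing it.
- mist_bottle: Bystander: small blue bottle 36 mm in diameter, 115 mm high. Origin: underside centre. (Above and in front of the robot, not over the work, hangs a lamp boom: a solid bar at x = 160 mm, 0.64 m up, from y = +17 mm to the right. Keep elbow and forearm left of its end.)
- tomato: Bystander: tomato, 70 mm. Origin: underside centre.

How it is judged:
On the way, in this order (a step that is already met when the one before it is completed fails the run):
1. the long platform is fully home in the drive: its collar rests on the mouth and its spindle is in line with the bore (distance between long_platform and drive_mouth below 0.005 m and angle between the z axis of long_platform and the z axis of drive_mouth, either way round below 0.08 rad), for 0.2 s.
2. still home, the platform has been turned with the drive until its long sides are parallel to the head's tilt axis (distance between long_platform and drive_mouth below 0.005 m and angle between the y axis of long_platform and the y axis of drive_mouth, either way round below 0.12 rad), for 0.2 s.
At the end, for the whole second after the job is handed in: The long platform is home in the drive (collar within 5 mm of the mouth, spindle within 4.5 degrees of the bore's axis), its long sides within 7 degrees of parallel to the head's tilt axis, at rest. The round platform, bottle and tomato are within 30 mm of where they stood (all of step 2 and angle between the z axis of long_platform and the z axis of drive_mouth, either way round below 0.08 rad and linear speed of long_platform below 0.02 m/s and distance of each of round_platform, mist_bottle, tomato from where it was at the start of the episode below 0.03 m); the robot touches nothing.
It fails at once if a bystander (round platform, bottle, tomato) is moved by more than 30 mm (distance of any of round_platform, mist_bottle, tomato from where it was at the start of the episode above 0.03 m).
It fails at once if the platform is forced: its contact forces on the turntable pass 120 N (contact force between long_platform and turntable above 120 N).
It also fails if it takes over 67 s, if anything falls off the work surface, if the arm or the gripper's body presses on something with over 40 N, if the wrist force passes 120 N, or if a joint passes its speed limit or range.

ROBOT

A 6-joint arm with a two-finger parallel gripper is mounted at the origin on a cart in front of the work surface, level with it; the furniture and walls round the work are solid. World frame = base frame: x ahead of the robot, y to its left, z up, the work surface at z = 0. Lengths are in m, angles in rad, forces in N, time in s.
With the tool pointing down it reaches from about 0.35 to 0.775 m from the base axis. Payload 7.3 kg.
Tool frame: the origin (TCP) lies at the centre of the arm's flange, where the gripper is bolted on; the fingertips stand 178 mm ahead of it and the grasp point (between the pads) lies 159 mm ahead of it; z points along the fingers, y is the line along which they close (so a half turn about z gives the same grasp; the last joint's range is limited). The gripper opens to 92 mm and grips with 3 to 60 N. Pads are 19 mm wide; open, the fingers measure 130 mm over their backs; the gripper's body (75 mm by 190 mm) begins 47 mm behind the grasp point.
Start: joints at [1.002, 0.342, 1.524, -0, 1.275, -0.146], TCP at [0.215, 0.479, 0.405] pointing down, gripper open.
Joint ranges: [-2.53, 2.53], [-0.77, 2.02], [0.04, 2.7], [-1, 4.14], [0.28, 2.66], [-3.11, 3.11]. Speed limits (rad/s): [2.57, 2.57, 3.14, 3.14, 3.14, 3.14].

INTERFACE

Orientations are given as [roll, pitch, yaw] about the fixed x, y, z axes, in that order (R = Rz(yaw) Ry(pitch) Rx(roll)).
In Python, from cell import robot, read_camera gives the robot as it stands (robot), with the cameras as plain functions.
- The arm moves only by the shell command python3 drive.py [OPENING] [FORCE], which reads ROWS from standard input. ROWS is a JSON list of rows, 1 to 8 of them, each an object with the fields sx, sy, sz (the shift in a scale on which 1.0 is 40 cm), wx, wy, wz (a rotation vector in parts of the range, where 1.0 means 2 pi rad); a field left out counts as zero; each row shifts and turns the commanded pose from where the row before left it, along the tool's axes as they then stand; what a row does not reach is not made up. A row lasts 1/12 s, in which the tool goes at most 0.0417 m and 0.125 rad, less where a joint would pass 70% of its speed; a pose out of reach is approached as far as the arm can. OPENING is the finger opening in m, set as the command begins (- or left out keeps the last). The fingers move at their own pace and stop on an object; FORCE is the grip in N (left out, the last holds). Time passes only in rows, so rows that do not move let the fingers close. It prints the time, the measured TCP pose, the force, the opening and the grip force at its end. No shift or turn number may pass 1 either way. Input that does not fit is refused with a message, and nothing moves.
- robot.observe(): the state, without advancing time (a new reading comes with each control period).
- read_camera(name): name is "scene" or "top"; returns a dict with "image" (480x640x3 uint8, red, green, blue), "fx", "fy", "cx", "cy" (pixels), "pose" (4x4, takes a point from camera to world coordinates). Camera axes: x right, y down, z forward; pixel columns grow to the right and rows downward; lengths in m; the calibration is good to about 2 mm. A picture is of the moment at which its call begins. There is no depth.
- robot.hand_in(): hands the job in; it is judged then, once.
The state is a dict: "time": time; "qpos": joint angles; "qvel": joint speeds; "joint_efforts": joint torques, N m; "tool_pos": TCP position; "tool_rot": TCP orientation; "contact_force": force on the tool from outside, world axes, zero at the start; "torque": the same for the moment, N m; "opening": finger opening in m; "grip_force": force on a finger pad.
Only numpy, scipy, OpenCV 4.12 (cv2) and the standard library are available. Lean on these libraries where they do the work, as an engineer would, in place of code of your own. Each camera call takes 0.05 s, during which the arm holds its last target. There are 200 camera calls.

## Working session

There is one attempt and no reset: what is moved stays moved. The work goes in short steps, Python scripts to look and compute and a shell command to move; the robot and the scene stay as the last step left them, time stands still between calls to the robot, and variables do not carry over. Pictures are saved under pics/ and viewed, at most 10 in all, crops included, and the job is handed in when it is done.

```bash
ls; mkdir -p pics; python3 - <<'E'
from cell import robot, read_camera
import cv2,numpy as np
np.set_printoptions(precision=4,suppress=True)
for n in("scene","top"):
    c=read_camera(n);cv2.imwrite(f"pics/{n}0.png",c["image"][:,:,::-1]);print(n,c["fx"],c["fy"],c["cx"],c["cy"]);print(c["pose"])
print(robot.observe())
E
```

```text
cell.py
drive.py
pics
scene 536.3972274357328 536.3972274357328 319.21867527818694 242.29071913385565
[[ 0.8165 -0.4325  0.3825  0.1125]
 [-0.5773 -0.6234  0.5274 -0.199 ]
 [ 0.0104 -0.6514 -0.7587  0.82  ]
 [ 0.      0.      0.      1.    ]]
top 474.6804263597172 474.6804263597172 315.9855650765555 251.92786113578606
[[ 0.0146 -0.9934  0.1141  0.3921]
 [-0.9998 -0.0163 -0.0139  0.3056]
 [ 0.0157 -0.1139 -0.9934  0.9578]
 [ 0.      0.      0.      1.    ]]
{'time': 0.1, 'qpos': array([ 1.002 ,  0.3427,  1.5249, -0.    ,  1.2754, -0.146 ]), 'qvel': array([-0.0006, -0.0017, -0.0028, -0.0014,  0.0005,  0.0003]), 'joint_efforts': array([  0.0003, -43.2006, -24.4691,   0.0717,   0.0527,  -0.0001]), 'tool_pos': array([0.2153, 0.4787, 0.4041]), 'tool_rot': array([-3.1402, -0.0002,  2.7188]), 'contact_force': array([ 0.7019,  0.5349, -0.3533]), 'torque': array([-0.0251,  0.0344, -0.0415]), 'grip_force': 0.0, 'opening': 0.09153674797654843}
```

View pics/scene0.png

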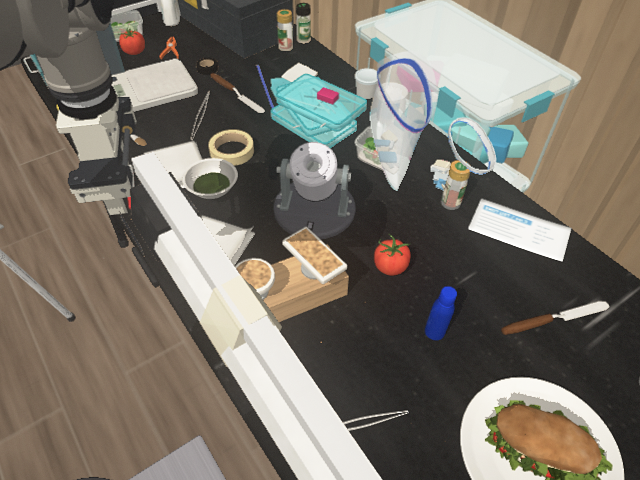

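View pics/top0.png

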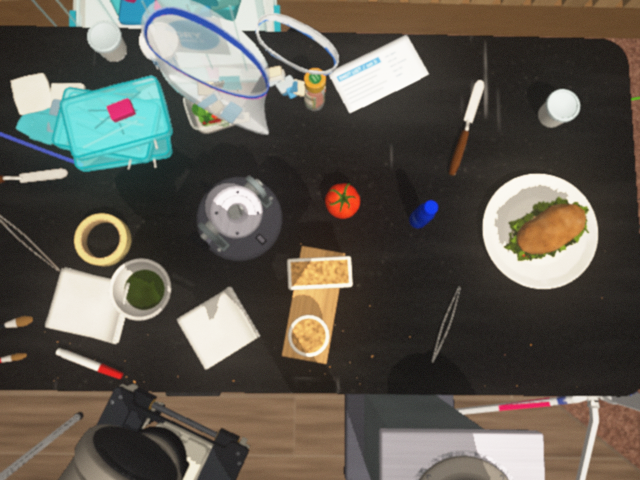

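The scene view shows the long platform at about (315,254), the round one at (256,276) and the drive head at (313,165). The top view shows the same things at (320,273), (309,336) and (240,215). I'll zoom in for exact corners.

```bash
python3 - <<'E'
import cv2
a=cv2.imread("pics/top0.png")[165:365,180:380];cv2.imwrite("pics/t1.png",cv2.resize(a,(600,600),interpolation=cv2.INTER_CUBIC))
a=cv2.imread("pics/scene0.png")[130:330,220:420];cv2.imwrite("pics/s1.png",cv2.resize(a,(600,600),interpolation=cv2.INTER_CUBIC))
E
```

```text
(no output)
```

View pics/t1.png

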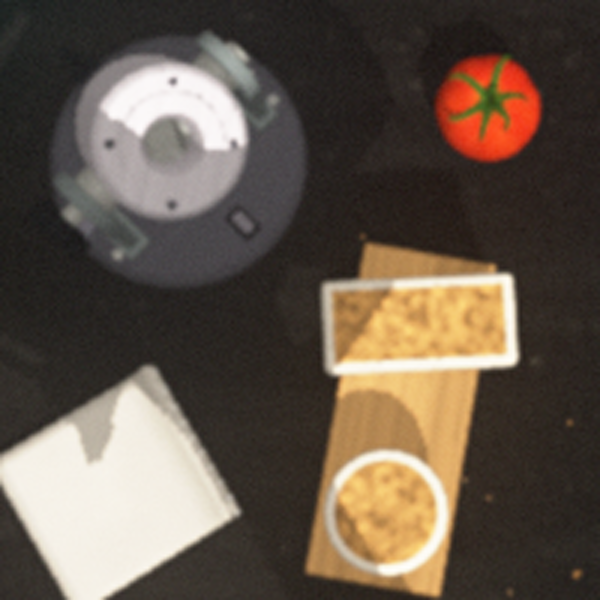

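View pics/s1.png

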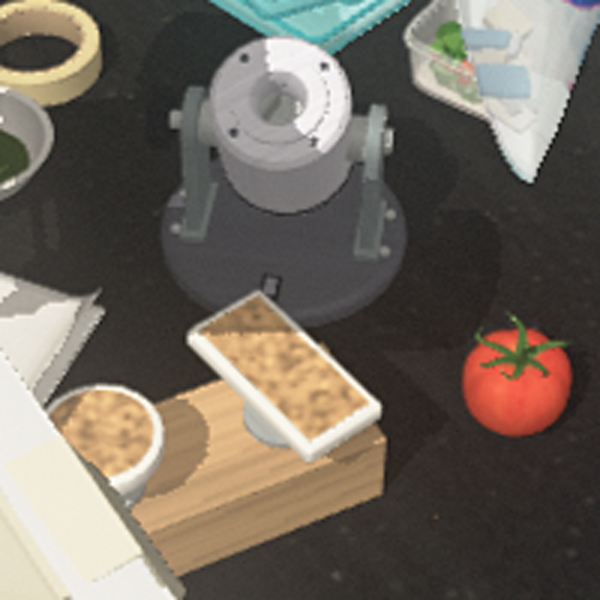

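The zoomed crops give these pixels. Top crop: plate corners (322,282), (513,274), (518,364), (330,374); head screw holes (173,81), (234,144), (172,205), (110,144); base centre (178,162). Scene crop: plate corners (258,291), (382,408), (310,458), (188,335); holes (245,58), (325,66), (313,142), (234,132).

```bash
cat > h.py <<'E'
import numpy as np
from scipy.optimize import least_squares
from scipy.spatial.transform import Rotation as R
np.set_printoptions(precision=4,suppress=True)
CAM={"scene":(536.397,319.219,242.291,np.array([[.8165,-.4325,.3825,.1125],[-.5773,-.6234,.5274,-.199],[.0104,-.6514,-.7587,.82]])),
"top":(474.680,315.986,251.928,np.array([[.0146,-.9934,.1141,.3921],[-.9998,-.0163,-.0139,.3056],[.0157,-.1139,-.9934,.9578]]))}
def proj(n,P):
    f,cx,cy,T=CAM[n];p=(np.atleast_2d(P)-T[:,3])@T[:,:3]
    return np.c_[cx+f*p[:,0]/p[:,2],cy+f*p[:,1]/p[:,2]]
E
python3 - <<'E'
from h import *
t=lambda a:np.array(a)/3+[180,165]-1/3
s=lambda a:np.array(a)/3+[220,130]-1/3
# plate
ct=t([(322,282),(513,274),(518,364),(330,374)]);cs=s([(258,291),(382,408),(310,458),(188,335)])
# order corners: top cam: right->-y; corners (+x,+y),(+x,-y),(-x,-y),(-x,+y)
def plate(p):
    c=np.array([[.028,.058],[.028,-.058],[-.028,-.058],[-.028,.058]]);Q=c@R.from_euler('z',p[2]).as_matrix()[:2,:2].T+p[:2]
    return np.c_[Q,np.full(4,p[3])]
# match scene order by projection
def res(p):
    return np.r_[(proj("top",plate(p))-ct).ravel(),(proj("scene",plate(p))-cs).ravel(),(p[3]-.104)*1000]
best=least_squares(res,[.4,.3,0,.104])
print("plate",best.x,res(best.x).round(1))
ht=t([(173,81),(234,144),(172,205),(110,144)]);hs=s([(245,58),(325,66),(313,142),(234,132)])
# free triangulation of each hole, trying cyclic correspondences
for k in range(4):
    H=np.roll(hs,k,0);P=[];c=0
    for a,b in zip(ht,H):
        o=least_squares(lambda x:np.r_[proj("top",x)[0]-a,proj("scene",x)[0]-b],[.45,.45,.15]);P.append(o.x);c+=o.cost
    P=np.array(P);print(k,c,P.mean(0))
    if c<20:
        n=np.cross(P[2]-P[0],P[3]-P[1]);n/=np.linalg.norm(n);n*=np.sign(n[2])
        print(P,n,"tilt",np.degrees(np.arccos(n[2])),"yaw",np.degrees(np.arctan2(-n[1],-n[0])),np.linalg.norm(P[2]-P[0]),np.linalg.norm(P[3]-P[1]))
bt=t([(178.5,162)])[0]
def tt(p,w=False):
    x,y,yaw,tl,r,ph,d=p
    M=R.from_euler('zy',[0,0]).as_matrix();M=(R.from_euler('z',yaw)*R.from_euler('y',-tl)).as_matrix()
    a=ph+np.arange(4)*-np.pi/2
    H=np.array([x,y,.108])+np.c_[r*np.cos(a),r*np.sin(a),np.full(4,.055-d)]@M.T
    return H,np.array([x,y,.108])+M[:,2]*.055,M
best=None
for k in range(4):
  for yaw in np.radians([-60,-30,0,30,60]):
   for ph in np.arange(4)*np.pi/2:
    f=lambda p:np.r_[(proj("top",tt(p)[0])-ht).ravel(),(proj("scene",tt(p)[0])-np.roll(hs,k,0)).ravel(),proj("top",[p[0],p[1],.01])[0]-bt,(p[6]-.003)*700]
    o=least_squares(f,[.47,.46,yaw,.5,.037,ph,.003])
    if best is None or o.cost<best.cost:best=o;kk=k;rr=f(o.x)
p=best.x;print("tt",kk,best.cost,p,np.degrees(p[2:4]),"mouth",tt(p)[1],"axis",tt(p)[2][:,2]);print(rr.round(1))
E
```

```text
plate [0.4528 0.2852 0.0668 0.103 ] [ 0.5  0.2  0.8 -0.4  1.   0.5 -0.8  0.5  0.3 -0.8  1.1 -0.3 -0.3 -0.4
 -1.3 -0.8 -1. ]
0 388.436655951139 [0.5506 0.432  0.1527]
1 784.113884023107 [0.5526 0.4331 0.1498]
2 396.0735707147196 [0.5522 0.4311 0.1528]
3 0.3164656553420118 [0.5502 0.43   0.1556]
[[0.5843 0.4293 0.1666]
 [0.5528 0.3966 0.1437]
 [0.5166 0.4309 0.145 ]
 [0.5472 0.4634 0.1673]] [-0.2929 -0.3401  0.8936] tilt 26.673019961178394 yaw 49.26277974173403 0.07113658594078438 0.07108673045095164
tt 3 0.5780469436881 [ 0.5659  0.4482 -2.2802 -0.4659  0.0356  2.3105  0.0026] [-130.6437  -26.6963] mouth [0.5498 0.4295 0.1571] axis [-0.2926 -0.3409  0.8934]
[ 0.1 -0.2 -0.1 -0.3  0.  -0.2 -0.  -0.4 -0.4  0.4  0.   0.  -0.4  0.3
 -0.2  0.1  0.2  0.1 -0.3]
```

```bash
cat >> h.py <<'E'
MOUTH=np.array([.5498,.4295,.1571]);AX=np.array([-.2926,-.3409,.8934]);AX/=np.linalg.norm(AX)
YT=np.array([-.7588,.6513,0])
def pose():
    from cell import robot, read_camera
    o=robot.observe();return o,np.array(o["tool_pos"]),R.from_euler('xyz',o["tool_rot"])
def to(p,Rt):
    """shift first (tool axes now), then rotation vector in tool axes"""
    o,c,Rc=pose();d=Rc.inv().apply(p-c);r=(Rc.inv()*Rt).as_rotvec()
    print("t",o["time"],"shift",d,np.linalg.norm(d),"rot",r,np.linalg.norm(r),"shift after rot",Rt.inv().apply(p-c),"q",o["qpos"])
def down(psi):return R.from_euler('xyz',[np.pi,0,psi])
def ins(ang,h):
    """tool on bore axis, collar h above mouth; tool x at ang (deg, less than tilt axis dir, clockwise from above)"""
    z=-AX;x0=YT-AX*(YT@AX);x0/=np.linalg.norm(x0);x=R.from_rotvec(-np.radians(ang)*AX).apply(x0)
    return MOUTH+AX*(.2+h),R.from_matrix(np.c_[x,np.cross(z,x),z])
E
python3 -c "
from h import *
to(np.array([.4528,.2852,.35]),down(np.pi/2+.0668))"
```

```text
t 0.1 shift [-0.2959 -0.0789  0.0542] 0.3110406650491351 rot [-0.0014  0.0006  1.0812] 1.0812034308840268 shift after rot [-0.2089  0.224   0.0541] q [ 1.002   0.3427  1.5249 -0.      1.2754 -0.146 ]
```

The manual's scale: shifts go in shares of 40 cm and turns go in shares of 2 pi rad. Converting my numbers, -0.037 m / 0.4 = -0.0925, -0.01 m / 0.4 = -0.025.

```bash
echo '[{"sx": -0.0925, "sy": -0.025, "sz": 0.0175}, {"sx": -0.0925, "sy": -0.025, "sz": 0.0175}, {"sx": -0.0925, "sy": -0.025, "sz": 0.0175}, {"sx": -0.0925, "sy": -0.025, "sz": 0.0175}, {"sx": -0.0925, "sy": -0.025, "sz": 0.0175}, {"sx": -0.0925, "sy": -0.025, "sz": 0.0175}, {"sx": -0.0925, "sy": -0.025, "sz": 0.0175}, {"sx": -0.0925, "sy": -0.025, "sz": 0.0125}]' | python3 drive.py 0.074
echo '[{"wz": 0.0191}, {"wz": 0.0191}, {"wz": 0.0191}, {"wz": 0.0191}, {"wz": 0.0191}, {"wz": 0.0191}, {"wz": 0.0191}, {"wz": 0.0191}]' | python3 drive.py
echo '[{"wz": 0.0193}, {}, {}]' | python3 drive.py
python3 -c "
from h import *
to(np.array([.4528,.2852,.256]),down(np.pi/2+.0668))"
```

```text
time: 0.77
tool_pos: [0.4535, 0.2828, 0.3498]
tool_rot: [-3.141, -0.001, 2.719]
contact_force: [0.9, 1.0, -0.3]
opening: 0.0739
grip_force: 0.0
time: 1.43
tool_pos: [0.4524, 0.2843, 0.3503]
tool_rot: [-3.141, 0.0, 1.753]
contact_force: [-0.1, 0.2, 0.2]
opening: 0.0739
grip_force: 0.0
time: 1.68
tool_pos: [0.4524, 0.2843, 0.3504]
tool_rot: [-3.141, 0.0, 1.641]
contact_force: [0.6, 0.3, 0.7]
opening: 0.0739
grip_force: 0.0
t 1.6833 shift [0.0009 0.0005 0.0944] 0.09443899316690711 rot [-0.0006  0.0002  0.0038] 0.003867698713244319 shift after rot [0.0008 0.0004 0.0944] q [0.4176 0.4086 1.5812 0.     1.1525 0.347 ]
```

Converted, 0.03 m / 0.4 = 0.075, 0.02 m / 0.4 = 0.05, 0.004 rad / 6.2832 = 0.0006.

```bash
echo '[{"sx": 0.0025, "sz": 0.075, "wz": 0.0006}, {"sz": 0.075}, {"sz": 0.05}, {"sz": 0.035}, {}, {}]' | python3 drive.py
echo '[{}, {}, {}, {}, {}, {}, {}, {}]' | python3 drive.py 0.03 50
python3 -c "
from h import *
to(np.array([.4528,.2852,.256]),down(np.pi/2+.0668));print(pose()[0]['torque'])"
```

```text
time: 2.18
tool_pos: [0.4524, 0.2854, 0.2564]
tool_rot: [-3.14, 0.001, 1.636]
contact_force: [0.4, 0.4, 0.6]
opening: 0.0737
grip_force: 0.0
time: 2.85
tool_pos: [0.4526, 0.2855, 0.2578]
tool_rot: [3.14, -0.001, 1.634]
contact_force: [-1.5, -0.1, 6.8]
opening: 0.0552
grip_force: 50.0
t 2.85 shift [-0.0003  0.0002  0.0018] 0.0018334694545650788 rot [ 0.0015 -0.0007 -0.0035] 0.003904261297159977 shift after rot [-0.0003  0.0002  0.0018] q [0.4195 0.5221 1.6879 0.0001 0.9299 0.3561]
[-0.1372  0.3593  0.0549]
```

Converted, -0.025 m / 0.4 = -0.0625, -0.02 m / 0.4 = -0.05.

```bash
echo '[{"sz": -0.025}, {"sz": -0.05}, {"sz": -0.0625}, {"sz": -0.0625}, {"sz": -0.0625}, {"sz": -0.0625}, {"sz": -0.05}, {"sz": -0.025}]' | python3 drive.py
echo '[{}, {}]' | python3 drive.py
python3 - <<'E'
from h import *
import cv2
from cell import robot, read_camera
print(pose()[0]['torque'])
to(*ins(20,.06))
a=read_camera("scene")["image"][:,:,::-1];cv2.imwrite("pics/lift.png",cv2.resize(a[60:360,160:460],(600,600)))
E
```

```text
time: 3.52
tool_pos: [0.4524, 0.2854, 0.4199]
tool_rot: [3.138, -0.001, 1.634]
contact_force: [0.6, 0.1, -4.0]
opening: 0.0554
grip_force: 50.0
time: 3.68
tool_pos: [0.4522, 0.2852, 0.4163]
tool_rot: [-3.141, 0.0, 1.634]
contact_force: [0.5, 0.0, -3.0]
opening: 0.0553
grip_force: 50.0
[-0.0992  0.0417 -0.0172]
t 3.6833 shift [0.0542 0.025  0.0269] 0.0654107119077999 rot [-0.3951  0.2551 -0.4412] 0.6448259756156827 shift after rot [0.0317 0.029  0.0493] q [0.4194 0.3511 1.4779 0.     1.3131 0.3563]
```

View pics/lift.png

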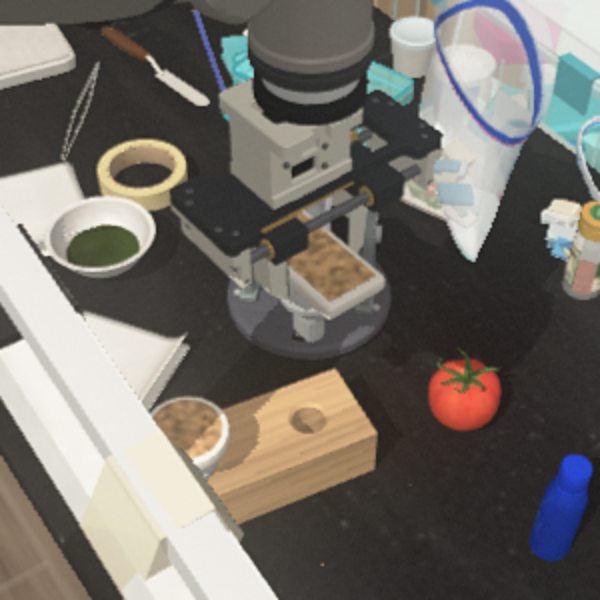

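The platform is held and clear of the block, whose empty hole is at crop (308,420). Everything else stands undisturbed. Next is the tilt, then lining up over the bore.

Converted, -0.0735 rad / 6.2832 = -0.0117.

```bash
echo '[{"wx": -0.0105, "wy": 0.0068, "wz": -0.0117}, {"wx": -0.0105, "wy": 0.0068, "wz": -0.0117}, {"wx": -0.0105, "wy": 0.0068, "wz": -0.0117}, {"wx": -0.0105, "wy": 0.0068, "wz": -0.0117}, {"wx": -0.0105, "wy": 0.0068, "wz": -0.0117}, {"wx": -0.0105, "wy": 0.0068, "wz": -0.0117}, {}]' | python3 drive.py
echo '[{"sx": 0.0275, "sy": 0.025}, {"sx": 0.0275, "sy": 0.025}, {"sx": 0.025, "sy": 0.0225}, {}, {}, {}]' | python3 drive.py
python3 - <<'E'
from h import *
import cv2
from cell import robot, read_camera
o,p,r=pose();print(o['torque'],o['contact_force'],proj("scene",[.4528,.2852,.056]))
to(*ins(20,.06))
c=read_camera("top")["image"][:,:,::-1];a=read_camera("scene")["image"][:,:,::-1];b=np.hstack([cv2.resize(a[100:250,220:370],(400,400)),cv2.resize(c[150:300,170:320],(400,400))]);cv2.imwrite("pics/pre.png",b)
E
```

```text
time: 4.32
tool_pos: [0.4518, 0.2848, 0.4147]
tool_rot: [2.701, -0.155, 2.12]
contact_force: [-0.4, 0.1, -4.0]
opening: 0.0557
grip_force: 50.0
time: 4.82
tool_pos: [0.4591, 0.3241, 0.4325]
tool_rot: [2.704, -0.154, 2.116]
contact_force: [0.2, 0.0, -3.0]
opening: 0.0556
grip_force: 50.0
[-0.4753  0.3431  0.0327] [ 0.1952  0.0428 -3.0096] [[313.8731 269.3224]]
t 4.8167 shift [0.0001 0.0007 0.0485] 0.04848960799011366 rot [-0.0037  0.0007 -0.0014] 0.004053578466077451 shift after rot [0.     0.0006 0.0485] q [ 0.4312  0.2887  1.5641  0.2447  0.8788 -0.1974]
```

View pics/pre.png

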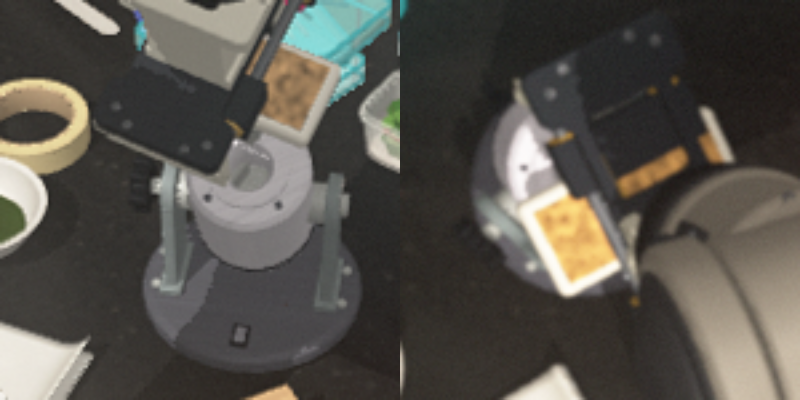

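The spindle, at scene half (250,165), hangs above the bore, and the predicted hole position matches to within 1 px. Now lower along the bore axis.

Converted, 0.025 m / 0.4 = 0.0625, 0.004 m / 0.4 = 0.01, -0.0037 rad / 6.2832 = -0.0006.

```bash
echo '[{"sy": 0.0015, "sz": 0.05, "wx": -0.0006}, {"sz": 0.0625}, {"sz": 0.0375}, {"sz": 0.01}, {"sz": 0.01}, {}]' | python3 drive.py
cat >> h.py <<'E'
F0=np.array([.2,.04,-3.0])
def st():
    o,p,r=pose();v=p-MOUTH-AX*.2;lat=r.inv().apply(v-AX*(v@AX));f=r.inv().apply(o['contact_force']-F0)
    x=r.apply([1,0,0]);P0,R0=ins(0,0);q=(R0.inv()*r).as_rotvec()
    print("t %.2f h %.4f"%(o["time"],v@AX),"lat(tool)",lat,"force(tool)",f.round(1),"ang %.1f"%np.degrees(q[2]),"tau",r.inv().apply(o['torque']),"q",o["qpos"],"tilt err",np.cross(r.apply([0,0,1]),-AX)@r.as_matrix())
if __name__=="__main__":st()
E
python3 h.py
```

```text
time: 5.42
tool_pos: [0.48, 0.3477, 0.3733]
tool_rot: [2.697, -0.154, 2.117]
contact_force: [-0.4, -0.1, -2.5]
opening: 0.0555
grip_force: 50.0
t 5.42 h 0.0414 lat(tool) [0.     0.0011 0.    ] force(tool) [ 0.3 -0.3 -0.7] ang 20.0 tau [ 0.5136 -0.2237 -0.0137] q [ 0.4552  0.3953  1.5791  0.2636  0.7486 -0.2118] tilt err [0.0033 0.0003 0.    ]
```

Converted, 0.004 m / 0.4 = 0.01, -0.001 m / 0.4 = -0.0025.

```bash
echo '[{"sy": -0.0025, "sz": 0.01}, {"sz": 0.01}, {"sz": 0.01}, {}, {}]' | python3 drive.py
python3 h.py
echo '[{"sz": 0.0075}, {"sz": 0.0075}, {}, {}]' | python3 drive.py
python3 h.py
```

```text
time: 5.83
tool_pos: [0.4826, 0.3516, 0.3621]
tool_rot: [2.697, -0.154, 2.118]
contact_force: [-0.1, -0.7, -4.2]
opening: 0.0555
grip_force: 50.0
t 5.83 h 0.0294 lat(tool) [0.0003 0.0001 0.    ] force(tool) [-0.6 -1.1  0.8] ang 20.0 tau [ 0.6585 -0.3878 -0.0592] q [ 0.4596  0.4141  1.5828  0.268   0.7258 -0.2155] tilt err [ 0.0034  0.     -0.    ]
time: 6.17
tool_pos: [0.4845, 0.3537, 0.3566]
tool_rot: [2.697, -0.154, 2.118]
contact_force: [0.0, -0.4, -4.3]
opening: 0.0555
grip_force: 50.0
t 6.17 h 0.0232 lat(tool) [0.0002 0.0002 0.    ] force(tool) [-0.5 -0.9  1. ] ang 20.0 tau [ 0.7237 -0.4637 -0.053 ] q [ 0.4616  0.4246  1.5826  0.2699  0.7154 -0.217 ] tilt err [0.0034 0.0001 0.    ]
```

Converted, 0.002 m / 0.4 = 0.005.

```bash
echo '[{"sz": 0.005}, {"sz": 0.005}, {}, {}]' | python3 drive.py >/dev/null
python3 h.py
echo '[{"sz": 0.0025}, {"sz": 0.0025}, {}, {}]' | python3 drive.py >/dev/null
python3 h.py
```

```text
t 6.50 h 0.0199 lat(tool) [0.0002 0.0003 0.    ] force(tool) [-2.3 -2.3 -5.4] ang 20.0 tau [ 1.0662 -0.6209 -0.0691] q [ 0.4627  0.4302  1.5823  0.2708  0.7093 -0.218 ] tilt err [ 0.0041  0.0003 -0.    ]
t 6.83 h 0.0195 lat(tool) [0.0002 0.0004 0.    ] force(tool) [ -3.2  -6.9 -18.6] ang 20.0 tau [ 2.0055 -0.7768 -0.0101] q [ 0.4628  0.4309  1.5822  0.2708  0.7082 -0.2185] tilt err [0.0045 0.0005 0.    ]
```

Converted, -0.0011 m / 0.4 = -0.0028.

```bash
echo '[{"sz": -0.0028}, {}, {}]' | python3 drive.py >/dev/null
python3 h.py
echo '[{"wz": 0.0095}, {"wz": 0.0095}, {"wz": 0.0095}, {}]' | python3 drive.py >/dev/null
python3 h.py
```

```text
t 7.08 h 0.0198 lat(tool) [0.0002 0.0003 0.    ] force(tool) [ -1.3  -4.4 -11. ] ang 20.0 tau [ 1.5118 -0.6652 -0.0898] q [ 0.4627  0.4305  1.5823  0.2708  0.7088 -0.2183] tilt err [ 0.0043  0.0003 -0.    ]
t 7.42 h 0.0197 lat(tool) [ 0.0004 -0.0002 -0.    ] force(tool) [ -1.5  -5.7 -12.3] ang 30.5 tau [ 1.8139 -0.726  -0.0641] q [ 0.463   0.4303  1.5829  0.271   0.71   -0.0351] tilt err [ 0.0026 -0.0006  0.    ]
```

Converted, -0.0006 m / 0.4 = -0.0015, 0.06 rad / 6.2832 = 0.0095.

```bash
echo '[{"sz": -0.0015}, {"wz": 0.0095}, {"wz": 0.0095}, {"wz": 0.0095}, {}]' | python3 drive.py >/dev/null
python3 h.py
echo '[{"wz": 0.0095}, {"wz": 0.0095}, {"wz": 0.0095}, {}]' | python3 drive.py >/dev/null
python3 h.py
```

```text
t 7.83 h 0.0199 lat(tool) [ 0.0005 -0.0005 -0.    ] force(tool) [-3.1 -3.8 -9.4] ang 40.8 tau [ 1.5857 -0.7918 -0.0844] q [0.4633 0.43   1.5832 0.2713 0.7108 0.1451] tilt err [ 0.0016 -0.0013 -0.    ]
t 8.17 h 0.0198 lat(tool) [ 0.0005 -0.0008  0.    ] force(tool) [ -2.4  -4.2 -10.3] ang 51.1 tau [ 1.6633 -0.9562 -0.0877] q [0.4635 0.4299 1.5834 0.2716 0.7112 0.3251] tilt err [ 0.0008 -0.0016 -0.    ]
```

Converted, -0.0004 m / 0.4 = -0.001, 0.06 rad / 6.2832 = 0.0095.

```bash
echo '[{"sz": -0.001}, {"wz": 0.0095}, {"wz": 0.0095}, {"wz": 0.0095}, {}]' | python3 drive.py >/dev/null
python3 h.py
echo '[{"wz": 0.0095}, {"wz": 0.0095}, {"wz": 0.0095}, {}]' | python3 drive.py >/dev/null
python3 h.py
echo '[{"wz": 0.0095}, {"wz": 0.0095}, {"wz": 0.0095}, {}]' | python3 drive.py >/dev/null
python3 h.py
```

```text
t 8.58 h 0.0200 lat(tool) [ 0.0004 -0.0007  0.    ] force(tool) [-2.1 -3.6 -6.6] ang 61.4 tau [ 1.143  -1.0146 -0.0873] q [0.4634 0.4298 1.5831 0.2716 0.7109 0.5052] tilt err [ 0.001  -0.0021 -0.    ]
t 8.92 h 0.0199 lat(tool) [ 0.0003 -0.0009  0.    ] force(tool) [-3.6 -3.5 -6. ] ang 71.7 tau [ 1.109  -1.1875 -0.0297] q [0.4635 0.4298 1.5832 0.2718 0.7111 0.6852] tilt err [ 0.0002 -0.0021 -0.    ]
t 9.25 h 0.0199 lat(tool) [ 0.0001 -0.0009  0.    ] force(tool) [-2.8 -3.9 -5.4] ang 82.1 tau [ 0.8378 -1.2779 -0.0225] q [0.4635 0.4299 1.5832 0.2718 0.7109 0.8652] tilt err [-0.     -0.0023  0.    ]
```

Converted, 0.0001 m / 0.4 = 0.0003, 0.06 rad / 6.2832 = 0.0095.

```bash
for i in 1; do echo '[{"sz": 0.0003}, {"wz": 0.0095}, {"wz": 0.0095}, {"wz": 0.0095}, {}]' | python3 drive.py >/dev/null
python3 h.py; done
echo '[{"wz": 0.0095}, {"wz": 0.0095}, {"wz": 0.0095}, {}]' | python3 drive.py >/dev/null
python3 h.py
```

```text
t 9.67 h 0.0197 lat(tool) [ 0.     -0.0009  0.    ] force(tool) [-3.3 -2.7 -4. ] ang 92.4 tau [ 0.494  -1.3917 -0.0529] q [0.4635 0.4303 1.5831 0.2718 0.7103 1.0451] tilt err [-0.0002 -0.0024  0.    ]
t 10.00 h 0.0193 lat(tool) [-0.0001 -0.0005 -0.    ] force(tool) [-2.6 -0.5 -1.1] ang 102.6 tau [ 0.0715 -1.1733  0.023 ] q [0.4632 0.431  1.583  0.2715 0.7094 1.2237] tilt err [-0.0001 -0.0026 -0.    ]
```

Converted, 0.0007 m / 0.4 = 0.0018, 0.0005 m / 0.4 = 0.0013.

```bash
echo '[{"sz": 0.0018}, {"sz": 0.0013}, {}, {}]' | python3 drive.py >/dev/null
python3 h.py
echo '[{"wz": 0.0064}, {}, {}]' | python3 drive.py >/dev/null
python3 h.py
```

```text
t 10.33 h 0.0182 lat(tool) [ 0.0001 -0.0003  0.    ] force(tool) [-3.7 -2.3 -2.1] ang 102.5 tau [ 0.0295 -1.5163  0.0103] q [0.4633 0.4329 1.5827 0.2716 0.7072 1.2209] tilt err [ 0.0003 -0.0031  0.    ]
t 10.58 h 0.0182 lat(tool) [ 0.0001 -0.0004  0.    ] force(tool) [-3.8 -0.8  0. ] ang 104.7 tau [ 0.1436 -1.4607  0.0341] q [0.4635 0.433  1.5826 0.2717 0.7071 1.2604] tilt err [ 0.0001 -0.0031 -0.    ]
```

Moving inward with almost no force, so the flats are engaging. Keep lowering gently.

Converted, 0.001 m / 0.4 = 0.0025.

```bash
echo '[{"sz": 0.0025}, {"sz": 0.0025}, {}, {}]' | python3 drive.py >/dev/null
python3 h.py
echo '[{"sz": 0.0025}, {}, {}]' | python3 drive.py >/dev/null
python3 h.py
```

```text
t 10.92 h 0.0165 lat(tool) [ 0.0002 -0.0002  0.    ] force(tool) [-4.6 -0.3 -3.4] ang 104.7 tau [-0.1342 -1.6107  0.0481] q [0.4637 0.436  1.5825 0.2718 0.7039 1.2601] tilt err [ 0.0006 -0.0034 -0.    ]
t 11.17 h 0.0154 lat(tool) [ 0.0001 -0.      0.    ] force(tool) [-5.1  0.2 -3.6] ang 104.7 tau [-0.29   -1.7066  0.0523] q [0.4639 0.4378 1.5825 0.272  0.7022 1.2599] tilt err [ 0.0008 -0.0033  0.    ]
```

Converted, 0.001 m / 0.4 = 0.0025, -0.0006 m / 0.4 = -0.0015.

```bash
echo '[{"sx": -0.0015, "sz": 0.0025}, {"sz": 0.0025}, {}]' | python3 drive.py >/dev/null
python3 h.py
echo '[{"sz": 0.0038}, {"sz": 0.0038}, {}]' | python3 drive.py >/dev/null
python3 h.py
```

```text
t 11.42 h 0.0137 lat(tool) [-0.0003 -0.     -0.    ] force(tool) [-4.5  0.9 -4.8] ang 104.7 tau [-0.3514 -1.6705  0.0619] q [0.4643 0.4401 1.5839 0.2731 0.6977 1.2588] tilt err [ 0.001  -0.0041 -0.    ]
t 11.67 h 0.0110 lat(tool) [-0.0002  0.     -0.    ] force(tool) [-4.8  0.6 -7.3] ang 104.7 tau [-0.4152 -1.7807  0.0962] q [0.4652 0.4447 1.5837 0.2739 0.6932 1.258 ] tilt err [ 0.001  -0.0041  0.    ]
```

Converted, 0.0015 m / 0.4 = 0.0038, 0.001 m / 0.4 = 0.0025, -0.004 rad / 6.2832 = -0.0006.

```bash
echo '[{"sz": 0.0025, "wy": -0.0006}, {"sz": 0.0038}, {}]' | python3 drive.py >/dev/null
python3 h.py
echo '[{"sz": 0.0038}, {"sz": 0.0038}, {}]' | python3 drive.py >/dev/null
python3 h.py
```

```text
t 11.92 h 0.0090 lat(tool) [ 0.0002 -0.      0.    ] force(tool) [ -5.8   1.1 -10.6] ang 104.7 tau [-0.4186 -1.7424  0.134 ] q [0.466  0.4489 1.5811 0.2725 0.6939 1.2596] tilt err [ 0.0011 -0.0015 -0.    ]
t 12.17 h 0.0065 lat(tool) [ 0.0002 -0.      0.    ] force(tool) [ -5.4   1.2 -13.4] ang 104.7 tau [-0.4159 -1.9373  0.1662] q [0.4668 0.4534 1.5808 0.2734 0.6894 1.2589] tilt err [ 0.0012 -0.0018 -0.    ]
```

Converted, -0.0005 m / 0.4 = -0.0013, 0.04 rad / 6.2832 = 0.0064.

```bash
echo '[{"sx": -0.0013, "wz": 0.0064}, {}]' | python3 drive.py >/dev/null
python3 h.py
echo '[{"sz": 0.0038}, {"sz": 0.0038}, {}]' | python3 drive.py >/dev/null
python3 h.py
```

```text
t 12.33 h 0.0057 lat(tool) [-0.0003  0.     -0.    ] force(tool) [-3.6  0.8 -5.1] ang 107.1 tau [-0.3862 -1.373   0.0863] q [0.4669 0.4541 1.5825 0.2741 0.687  1.3001] tilt err [ 0.0012 -0.0018  0.    ]
t 12.58 h 0.0028 lat(tool) [-0.0003  0.     -0.    ] force(tool) [-5.4  0.6 -9.7] ang 107.0 tau [-0.5554 -1.5313  0.0602] q [0.4679 0.4591 1.5819 0.2749 0.6828 1.2974] tilt err [ 0.0012 -0.0017 -0.    ]
```

Converted, 0.001 m / 0.4 = 0.0025, 0.02 rad / 6.2832 = 0.0032.

```bash
echo '[{"sz": 0.0025, "wz": 0.0032}, {}]' | python3 drive.py >/dev/null
python3 h.py
echo '[{"sz": 0.0025}, {}]' | python3 drive.py >/dev/null
python3 h.py
echo '[{"sz": 0.0025}, {}]' | python3 drive.py >/dev/null
python3 h.py
```

```text
t 12.75 h 0.0028 lat(tool) [-0.     -0.0002 -0.    ] force(tool) [ -6.2   1.2 -16.8] ang 108.2 tau [-0.5955 -2.0038 -0.1081] q [0.4683 0.4592 1.5814 0.2749 0.6823 1.3178] tilt err [ 0.0011 -0.0025  0.    ]
t 12.92 h 0.0028 lat(tool) [-0.     -0.0002 -0.    ] force(tool) [ -9.2   0.4 -24.8] ang 108.1 tau [-0.7684 -2.4303 -0.0483] q [0.4683 0.4593 1.5814 0.2748 0.6819 1.3167] tilt err [ 0.0012 -0.0026  0.    ]
t 13.08 h 0.0027 lat(tool) [-0.     -0.0002 -0.    ] force(tool) [-12.6   0.8 -34.1] ang 108.1 tau [-0.8561 -2.9114 -0.0048] q [0.4684 0.4594 1.5815 0.2748 0.6817 1.3166] tilt err [ 0.0012 -0.0027  0.    ]
```

The collar has seated: a hard stop after 17 mm of travel. Ease the press and turn the remaining 72° to parallel.

Converted, -0.002 m / 0.4 = -0.005, 0.05 rad / 6.2832 = 0.008.

```bash
echo '[{"sz": -0.005}, {"wz": 0.008}, {"wz": 0.008}, {"wz": 0.008}, {"wz": 0.008}, {}]' | python3 drive.py >/dev/null
python3 h.py
echo '[{"wz": 0.0111}, {"wz": 0.0111}, {"wz": 0.0111}, {"wz": 0.0111}, {}]' | python3 drive.py >/dev/null
python3 h.py
```

```text
t 13.58 h 0.0029 lat(tool) [-0.0004 -0.0009 -0.    ] force(tool) [ -7.9  -0.9 -17.6] ang 119.7 tau [-0.2804 -2.0945 -0.103 ] q [0.4693 0.459  1.5817 0.2759 0.6829 1.5194] tilt err [-0.0005 -0.0017  0.    ]
t 14.00 h 0.0028 lat(tool) [-0.0003 -0.     -0.    ] force(tool) [ -6.6   4.3 -17.9] ang 135.8 tau [-1.716  -1.6349 -0.1312] q [0.4683 0.4591 1.5818 0.2742 0.6827 1.8002] tilt err [ 0.0004 -0.0021 -0.    ]
```

Converted, -0.0004 m / 0.4 = -0.001, 0.07 rad / 6.2832 = 0.0111.

```bash
echo '[{"sz": -0.001, "wz": 0.0111}, {"wz": 0.0111}, {"wz": 0.0111}, {"wz": 0.0111}, {"wz": 0.0111}, {}]' | python3 drive.py >/dev/null
python3 h.py
echo '[{"wz": 0.0111}, {"wz": 0.0111}, {"wz": 0.0111}, {"wz": 0.0111}, {"wz": 0.0111}, {"wz": 0.0111}, {}]' | python3 drive.py >/dev/null
python3 h.py
```

```text
t 14.50 h 0.0028 lat(tool) [-0.0004  0.0003 -0.    ] force(tool) [ -4.7   6.1 -14.6] ang 155.9 tau [-2.1048 -1.1225 -0.0769] q [0.4681 0.459  1.5821 0.2742 0.6833 2.1505] tilt err [ 0.0002 -0.0015 -0.    ]
t 15.08 h 0.0027 lat(tool) [-0.0003  0.0006 -0.    ] force(tool) [ -2.1   6.6 -14.8] ang 179.9 tau [-2.3548 -0.4251 -0.0377] q [0.4682 0.4591 1.5824 0.2746 0.6836 2.5706] tilt err [ 0.    -0.001  0.   ]
```

Converted, -0.0006 m / 0.4 = -0.0015.

```bash
echo '[{"sy": 0.0015, "sz": -0.0015}, {}, {}]' | python3 drive.py >/dev/null
python3 h.py
echo '[{}, {}, {}, {}, {}]' | python3 drive.py 0.085
python3 - <<'E'
import cv2,numpy as np
from cell import robot, read_camera
c=read_camera("top")["image"][:,:,::-1];a=read_camera("scene")["image"][:,:,::-1];b=np.hstack([cv2.resize(a[100:250,220:370],(400,400)),cv2.resize(c[150:300,170:320],(400,400))]);cv2.imwrite("pics/home.png",b)
E
```

```text
t 15.33 h 0.0028 lat(tool) [-0.0003  0.001  -0.    ] force(tool) [-2.1  3.9 -9. ] ang 179.8 tau [-1.6815 -0.422  -0.0166] q [0.4678 0.4585 1.5839 0.2758 0.682  2.5662] tilt err [-0.0009 -0.0011  0.    ]
time: 15.75
tool_pos: [0.49, 0.3602, 0.3374]
tool_rot: [-2.674, -0.002, -0.707]
contact_force: [0.7, -0.3, 0.2]
opening: 0.0828
grip_force: 0.0
```

View pics/home.png

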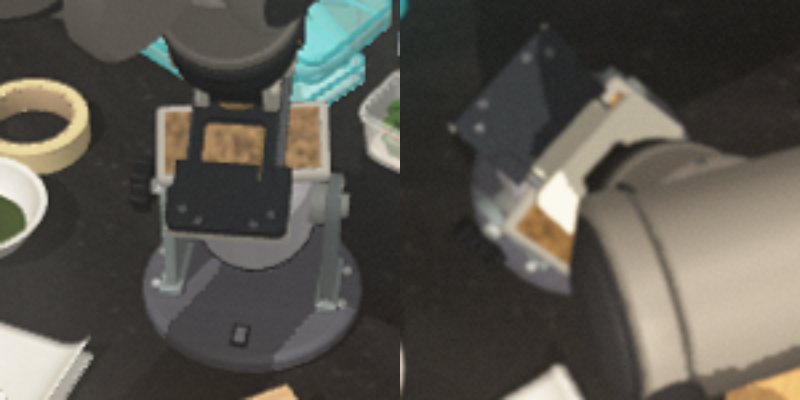

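The fingers have opened. The platform sits seated over the head, and its long sides run across the cheeks (scene half, plate from (155,105) to (330,180)). Now retreat along the bore axis and check the corners.

Converted, -0.03 m / 0.4 = -0.075, -0.025 m / 0.4 = -0.0625.

```bash
echo '[{"sz": -0.025}, {"sz": -0.0625}, {"sz": -0.075}, {"sz": -0.075}, {"sz": -0.075}, {"sz": -0.05}, {}, {}]' | python3 drive.py
python3 - <<'E'
import cv2,numpy as np
from h import *
from cell import robot, read_camera
a=read_camera("scene")["image"][:,:,::-1].copy()
x=YT-AX*(YT@AX);y=np.cross(AX,x)
Q=np.array([MOUTH+AX*.048+x*i*.058+y*j*.028 for i,j in((1,1),(1,-1),(-1,-1),(-1,1))])
p=proj("scene",Q);print(p,(p-[220,100])*4)
b=cv2.resize(a[100:250,220:370],(600,600),interpolation=cv2.INTER_CUBIC)
cv2.polylines(b,[np.int32((p-[220,100])*4)],True,(0,0,255),1);cv2.imwrite("pics/end.png",b)
E
```

```text
time: 16.52
tool_pos: [0.4469, 0.3104, 0.468]
tool_rot: [-2.673, -0.003, -0.708]
contact_force: [-0.7, -0.1, -0.5]
opening: 0.0846
grip_force: 0.0
[[277.2418 164.3702]
 [280.577  135.3522]
 [344.9385 139.715 ]
 [342.4938 168.9844]] [[228.9673 257.4808]
 [242.3078 141.4088]
 [499.754  158.8598]
 [489.975  275.9375]]
```

View pics/end.png

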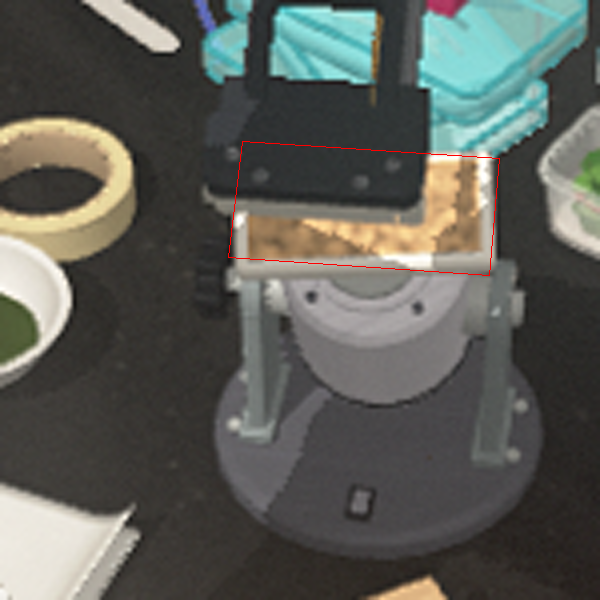

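The real plate's near edge looks rotated a few degrees from the predicted red outline. I'll move the arm out of view and measure it.

```bash
python3 -c "
from h import *
o,p,r=pose();print(r.inv().apply([-.2,.17,.06]))"
```

```text
[-0.2624 -0.0264 -0.0543]
```

The manual's scale: shifts go in shares of 40 cm and turns go in shares of 2 pi rad. Converting my numbers, -0.033 m / 0.4 = -0.0825, -0.03 m / 0.4 = -0.075.

```bash
echo '[{"sx": -0.0825, "sy": -0.0075, "sz": -0.025}, {"sx": -0.0825, "sy": -0.0075, "sz": -0.025}, {"sx": -0.0825, "sy": -0.0075, "sz": -0.025}, {"sx": -0.0825, "sy": -0.0075, "sz": -0.025}, {"sx": -0.0825, "sy": -0.0075, "sz": -0.0175}, {"sx": -0.0825, "sy": -0.0075, "sz": -0.0125}, {"sx": -0.0825, "sy": -0.0075}, {"sx": -0.075, "sy": -0.0075}]' | python3 drive.py
python3 - <<'E'
import cv2,numpy as np
from cell import robot, read_camera
c=read_camera("top")["image"][:,:,::-1];a=read_camera("scene")["image"][:,:,::-1]
cv2.imwrite("pics/fs.png",a);cv2.imwrite("pics/ft.png",c)
b=np.hstack([cv2.resize(a[120:220,262:362],(400,400),interpolation=cv2.INTER_CUBIC),cv2.resize(c[165:265,190:290],(400,400),interpolation=cv2.INTER_CUBIC)]);cv2.imwrite("pics/fin.png",b)
E
```

```text
time: 17.23
tool_pos: [0.2713, 0.4578, 0.521]
tool_rot: [-2.676, 0.022, -0.658]
contact_force: [1.3, 0.2, -0.3]
opening: 0.085
grip_force: 0.0
```

View pics/fin.png

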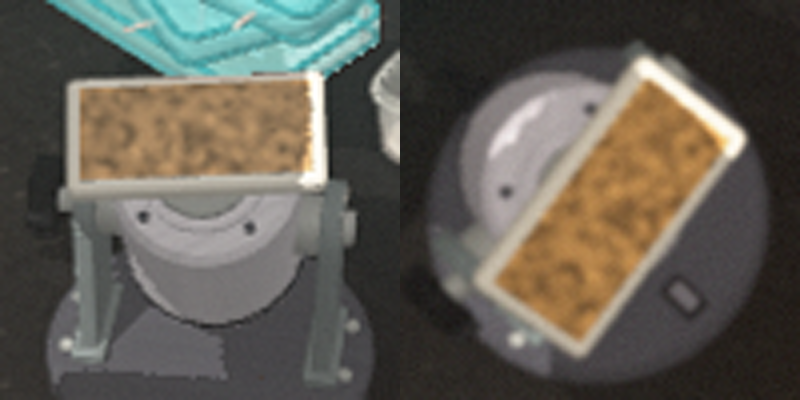

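Plate corners are scene crop (67,82), (323,73), (328,186), (67,192) and top crop (240,57), (345,135), (180,355), (77,283) in its half. Front foot screws are at scene (66,344) and (345,375).

```bash
python3 - <<'E'
from h import *
s=lambda a:np.array(a)/4+[262,120]-.375
t=lambda a:np.array(a)/4+[190,165]-.375
cs=s([(67,192),(67,82),(323,73),(328,186)]);ct=t([(77,283),(240-0,57),(345,135),(180,355)])
C=np.array([[1,1],[1,-1],[-1,-1],[-1,1]])*[.058,.028]
# scene left->right = +y tilt axis? try all correspondences
best=[]
for ks in range(4):
  for kt in range(4):
    def f(p):
        M=R.from_rotvec(p[3:]).as_matrix();Q=p[:3]+np.c_[C,np.zeros(4)]@M.T
        return np.r_[(proj("scene",Q)-np.roll(cs,ks,0)).ravel(),(proj("top",Q)-np.roll(ct,kt,0)).ravel()]
    for a in (140,-40):
        r0=R.from_euler('zx',[a,27 if a==-40 else -27],degrees=True)
        o=least_squares(f,np.r_[MOUTH+.048*AX,r0.as_rotvec()]);best.append((o.cost,ks,kt,a,o.x,f(o.x)))
best.sort(key=lambda b:b[0])
for b in best[:1]:
    M=R.from_rotvec(b[4][3:]).as_matrix();n=M[:,2]*np.sign(M[2,2]);l=M[:,0]
    print(b[:4],b[5].round(1));print("collar",b[4][:3]-n*.048-MOUTH,"n",n,AX,"ang n",np.degrees(np.arccos(min(1,n@AX))),"long",l,"elev",np.degrees(np.arcsin(l[2])),"az",np.degrees(np.arctan2(l[1],l[0])),"ang YT",np.degrees(np.arccos(abs(l@YT))))
def ray(n,uv,z):
    f,cx,cy,T=CAM[n];d=T[:,:3]@[(uv[0]-cx)/f,(uv[1]-cy)/f,1];return T[:,3]+d*(z-T[2,3])/d[2]
for z in(.015,.025):
    A,B=[ray("scene",s(q),z) for q in((66,344),(345,375))];print("feet",A,B,np.linalg.norm(A-B),np.degrees(np.arctan2(*(A-B)[[1,0]])))
E
```

```text
(np.float64(5.66932463484437), 2, 3, 140) [ 0.1 -0.1 -0.1  0.6 -0.1  1.  -0.2 -0.5  0.3 -1.8  0.7 -0.4  0.6  1.5
 -1.8  0.1]
collar [-0.0007  0.002  -0.0043] n [-0.2762 -0.3388  0.8994] [-0.2926 -0.3409  0.8934] ang n 1.00591254917428 long [ 0.8222 -0.5679  0.0386] elev 2.2130033739306634 az -34.634402658139045 ang YT 6.40725541139899
feet [0.506  0.4926 0.015 ] [0.6129 0.3913 0.015 ] 0.14725974483957446 136.5270678517912
feet [0.5011 0.484  0.025 ] [0.6067 0.3839 0.025 ] 0.14543043123908284 136.52706785179123
```

The plate sits about 6° counter-clockwise of the tilt axis: it swung back through the slack in the flats when released. I'll regrip, overshoot to bring the hub along, come back to mid-slack and release again.

```bash
python3 -c "
from h import *
to(*ins(175,.14))"
```

```text
t 17.3333 shift [0.2304 0.0286 0.0469] 0.23689238388520076 rot [-0.0006  0.0429 -0.0528] 0.06801377590214636 shift after rot [0.2264 0.0406 0.0567] q [0.8814 0.1755 1.4717 0.0396 1.0301 3.1045]
```

Converted, 0.033 m / 0.4 = 0.0825, 0.0067 m / 0.4 = 0.0168, -0.053 rad / 6.2832 = -0.0084.

```bash
echo '[{"sx": 0.0825, "sy": 0.01, "sz": 0.0168}, {"sx": 0.0825, "sy": 0.01, "sz": 0.0168}, {"sx": 0.0825, "sy": 0.01, "sz": 0.0168}, {"sx": 0.0825, "sy": 0.01, "sz": 0.0168}, {"sx": 0.0825, "sy": 0.01, "sz": 0.0168}, {"sx": 0.0825, "sy": 0.01, "sz": 0.0168}, {"sx": 0.0825, "sy": 0.01, "sz": 0.0168}, {"wy": 0.0068, "wz": -0.0084}]' | python3 drive.py
echo '[{}, {}]' | python3 drive.py >/dev/null
python3 -c "
from h import *
to(*ins(175,.06));st()"
```

```text
time: 18.0
tool_pos: [0.4566, 0.3071, 0.4592]
tool_rot: [-2.679, -0.039, -0.642]
contact_force: [-0.1, -0.2, 0.2]
opening: 0.0851
grip_force: 0.0
t 18.1667 shift [-0.0032 -0.0001  0.0812] 0.08129971649841468 rot [-0.0014 -0.0014 -0.0051] 0.005492680364198328 shift after rot [-0.0031 -0.0003  0.0812] q [0.4127 0.2425 1.5457 0.2429 0.9403 2.5085]
t 18.17 h 0.1412 lat(tool) [0.0031 0.0002 0.    ] force(tool) [-0.3 -1.3 -2.4] ang 175.3 tau [-0.3307 -0.1749  0.0135] q [0.4127 0.2425 1.5457 0.2429 0.9403 2.5085] tilt err [-0.0014 -0.0014  0.    ]
```

Converted, 0.03 m / 0.4 = 0.075, 0.0008 m / 0.4 = 0.002, -0.005 rad / 6.2832 = -0.0008.

```bash
echo '[{"sx": -0.0083, "sy": 0.002, "sz": 0.075, "wy": -0.0002, "wz": -0.0008}, {"sz": 0.075}, {"sz": 0.075}, {"sz": 0.0625}, {"sz": 0.0335}, {"sz": 0.025}, {}, {}]' | python3 drive.py; python3 h.py
echo '[{}, {}, {}, {}, {}, {}]' | python3 drive.py 0.03 50; python3 h.py
```

```text
time: 18.83
tool_pos: [0.4895, 0.3609, 0.3397]
tool_rot: [-2.673, -0.042, -0.629]
contact_force: [0.6, 0.1, 0.3]
opening: 0.0848
grip_force: 0.0
t 18.83 h 0.0042 lat(tool) [-0.001  -0.0005  0.    ] force(tool) [ 0.4 -1.7 -2.8] ang 174.8 tau [-0.3325 -0.1652  0.0893] q [0.4692 0.4567 1.5818 0.2764 0.6829 2.4809] tilt err [-0.0038 -0.0013  0.    ]
time: 19.33
tool_pos: [0.4891, 0.3601, 0.3392]
tool_rot: [-2.676, -0.042, -0.628]
contact_force: [-3.7, -4.4, 4.3]
opening: 0.0556
grip_force: 50.0
t 19.33 h 0.0041 lat(tool) [-0.0009  0.0005 -0.    ] force(tool) [-0.3  1.9 -9.2] ang 174.8 tau [-1.0871 -0.1847  0.0702] q [0.4684 0.4563 1.5835 0.2754 0.6838 2.4806] tilt err [-0.0015 -0.001   0.    ]
```

Converted, 0.05 rad / 6.2832 = 0.008.

```bash
D='0'; echo '[{"wz": 0.008}, {}]' | python3 drive.py >/dev/null;python3 h.py|cut -c1-140
echo '[{"wz": 0.008}, {}]' | python3 drive.py >/dev/null;python3 h.py|cut -c1-140
echo '[{"wz": 0.0095}, {}]' | python3 drive.py >/dev/null;python3 h.py|cut -c1-140
echo '[{"wz": 0.0095}, {}]' | python3 drive.py >/dev/null;python3 h.py|cut -c1-140
```

```text
t 19.50 h 0.0041 lat(tool) [-0.001   0.0006 -0.    ] force(tool) [-0.5  2.8 -9.1] ang 177.8 tau [-1.2442 -0.2596  0.0417] q [0.4686 0.4562 1
t 19.67 h 0.0041 lat(tool) [-0.0012  0.0008 -0.    ] force(tool) [ -1.7   4.6 -10.2] ang -179.4 tau [-1.3229 -0.3169 -0.0385] q [0.4688 0.45
t 19.83 h 0.0041 lat(tool) [-0.0012  0.0009 -0.    ] force(tool) [ -0.7   3.7 -10.6] ang -175.9 tau [-1.3135 -0.228   0.0041] q [0.4689 0.45
t 20.00 h 0.0041 lat(tool) [-0.0012  0.0009 -0.    ] force(tool) [ -0.4   4.1 -10. ] ang -172.5 tau [-1.3436 -0.2667 -0.0003] q [0.469  0.45
```

Converted, -0.05 rad / 6.2832 = -0.008.

```bash
echo '[{"wz": -0.008}, {}]' | python3 drive.py >/dev/null;python3 h.py|cut -c1-140
echo '[{"sy": -0.0005, "wz": -0.0095}, {}, {}]' | python3 drive.py >/dev/null;python3 h.py
echo '[{}, {}]' | python3 drive.py - 6;python3 h.py|cut -c1-140
echo '[{}, {}]' | python3 drive.py 0.062;python3 h.py|cut -c1-140
echo '[{}, {}, {}, {}]' | python3 drive.py 0.085;python3 h.py|cut -c1-140
```

```text
t 20.17 h 0.0041 lat(tool) [-0.0009  0.0007 -0.    ] force(tool) [-0.5  3.5 -9.2] ang -175.6 tau [-1.1023 -0.1496 -0.0053] q [0.4685 0.4562 
t 20.42 h 0.0041 lat(tool) [-0.0007  0.0003 -0.    ] force(tool) [ 0.7  2.3 -7.4] ang -178.9 tau [-1.0157 -0.0836 -0.0522] q [0.4684 0.4566 1.5827 0.2752 0.6838 2.5906] tilt err [-0.0021 -0.0011  0.    ]
time: 20.58
tool_pos: [0.4894, 0.3602, 0.3393]
tool_rot: [-2.674, 0.008, -0.727]
contact_force: [-3.4, -5.1, 2.7]
opening: 0.056
grip_force: 6.0
t 20.58 h 0.0041 lat(tool) [-0.0007  0.0003 -0.    ] force(tool) [ 0.7  3.  -7.9] ang -178.9 tau [-1.0739  0.0448 -0.009 ] q [0.4684 0.4567 
time: 20.75
tool_pos: [0.4898, 0.3607, 0.3393]
tool_rot: [-2.672, 0.008, -0.727]
contact_force: [0.8, -0.6, -0.1]
opening: 0.0613
grip_force: 0.0
t 20.75 h 0.0038 lat(tool) [-0.0007 -0.0003  0.    ] force(tool) [ 0.8 -1.3 -2.6] ang -178.9 tau [-0.3252 -0.1436  0.057 ] q [0.4688 0.4574 
time: 21.08
tool_pos: [0.4897, 0.3608, 0.339]
tool_rot: [-2.672, 0.008, -0.727]
contact_force: [-0.2, -0.2, 0.2]
opening: 0.0827
grip_force: 0.0
t 21.08 h 0.0035 lat(tool) [-0.0008 -0.0002 -0.    ] force(tool) [-0.2 -1.  -3.1] ang -178.9 tau [-0.3583 -0.1302  0.0944] q [0.469  0.4578
```

Converted, -0.03 m / 0.4 = -0.075, -0.02 m / 0.4 = -0.05, -0.1 rad / 6.2832 = -0.0159.

```bash
echo '[{"sz": -0.0125}, {"sz": -0.05}, {"sz": -0.075}, {"sz": -0.075}, {"sz": -0.075}, {"sz": -0.05}, {"wz": -0.0159}, {"wz": -0.0159}]' | python3 drive.py >/dev/null
echo '[{"sx": -0.0825, "sy": 0.0075, "sz": -0.025}, {"sx": -0.0825, "sy": 0.0075, "sz": -0.025}, {"sx": -0.0825, "sy": 0.0075, "sz": -0.025}, {"sx": -0.0825, "sy": 0.0075, "sz": -0.025}, {"sx": -0.0825, "sy": 0.0075, "sz": -0.0175}, {"sx": -0.0825, "sy": 0.0075, "sz": -0.0125}, {"sx": -0.0825, "sy": 0.0075}, {"sx": -0.075, "sy": 0.0075}]' | python3 drive.py
python3 - <<'E'
import cv2,numpy as np
from cell import robot, read_camera
c=read_camera("top")["image"][:,:,::-1];a=read_camera("scene")["image"][:,:,::-1]
cv2.imwrite("pics/gs.png",a);cv2.imwrite("pics/gt.png",c)
b=np.hstack([cv2.resize(a[120:220,262:362],(400,400),interpolation=cv2.INTER_CUBIC),cv2.resize(c[165:265,190:290],(400,400),interpolation=cv2.INTER_CUBIC)]);cv2.imwrite("pics/fin2.png",b)
E
```

```text
time: 22.42
tool_pos: [0.2002, 0.4136, 0.4745]
tool_rot: [-2.677, -0.082, -0.549]
contact_force: [0.1, 0.8, -0.4]
opening: 0.0851
grip_force: 0.0
```

View pics/fin2.png

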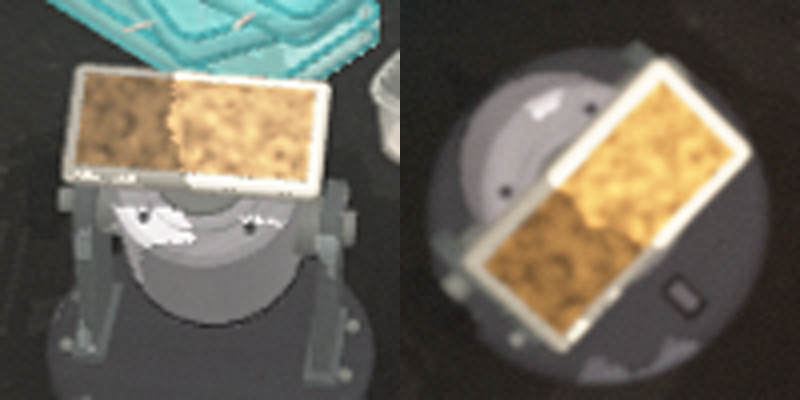

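The plate has turned and now slopes with the head. Scene crop corners are (75,68), (330,83), (320,194), (62,180); top half corners are (262,60), (352,150), (162,350), (65,262).

```bash
python3 - <<'E'
from h import *
from cell import robot, read_camera
s=lambda a:np.array(a)/4+[262,120]-.375
t=lambda a:np.array(a)/4+[190,165]-.375
C=np.array([[1,1],[1,-1],[-1,-1],[-1,1]])*[.058,.028]
def ray(n,uv,z):
    f,cx,cy,T=CAM[n];d=T[:,:3]@[(uv[0]-cx)/f,(uv[1]-cy)/f,1];return T[:,3]+d*(z-T[2,3])/d[2]
for cs,ct in (([(67,192),(67,82),(323,73),(328,186)],[(77,283),(240,57),(345,135),(180,355)]),([(62,180),(75,68),(330,83),(320,194)],[(65,262),(262,60),(352,150),(162,350)])):
    # TL/BL/.. order in scene: BL,TL,TR,BR ; top: left,top,right,bottom -> BL=bottom? long sides left-top & bottom-right
    cs=s(cs);ct=t(ct);best=None
    for kt in range(4):
      for a in (0,180):
        x=YT-AX*(YT@AX);M0=np.c_[x,np.cross(AX,x),AX]@R.from_euler('z',a,degrees=True).as_matrix()
        for ks in range(4):
            def f(p):
                M=R.from_rotvec(p[3:]).as_matrix();Q=p[:3]+np.c_[C,np.zeros(4)]@M.T
                return np.r_[(proj("scene",Q)-np.roll(cs,ks,0)).ravel(),(proj("top",Q)-np.roll(ct,kt,0)).ravel()]
            o=least_squares(f,np.r_[MOUTH+.048*AX,R.from_matrix(M0).as_rotvec()])
            if best is None or o.cost<best.cost:best=o
    M=R.from_rotvec(best.x[3:]).as_matrix();n=M[:,2]*np.sign(M[2,2]);l=M[:,0]*np.sign(M[1,0])
    print(best.cost,"n",n,"collar off",best.x[:3]-n*.048-MOUTH,"elev",np.degrees(np.arcsin(l[2])),"az",np.degrees(np.arctan2(l[1],l[0])))
# tilt axis: mark on base vs base centre (z .01-.02)
A=ray("top",np.array([685-400,297])/4+[190,165],.015);B=ray("top",np.array([178.5,162])/3+[180,165],.005)
print("mark az-axis",np.degrees(np.arctan2(A[1]-B[1],A[0]-B[0]))-90+360,A,B)
print(robot.observe()["time"])
E
```

```text
5.669324635584957 n [-0.2762 -0.3388  0.8994] collar off [-0.0007  0.002  -0.0043] elev -2.21297448636181 az 145.3656113511151
4.11493818515236 n [-0.3321 -0.3038  0.893 ] collar off [ 0.0023  0.0005 -0.0029] elev -2.527989929552442 az 137.48389064512656
mark az-axis 137.65489342775825 [0.5241 0.4024 0.015 ] [0.5663 0.4486 0.005 ]
22.5167
```

```bash
python3 -c "
from cell import robot, read_camera
print(robot.hand_in())"
```

```text
the job is handed in; nothing more can be done
None
```

The long platform is home in the drive, with its long sides measured within about 2° of the tilt axis (a second grip was needed because it swung about 6° on the first release); the robot is clear, nothing else was touched, and the job was handed in at 22.5 s, with no verdict returned.

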